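# Spread the heaped rock specimens and close the box

### The job

The five rock specimens have been tipped in a heap into the specimen box. Spread them out into one even layer on the tray floor, one well out towards each of the four corners and one in the middle, none touching another; then slide the clear cover fully shut over them. Leave the two beakers beside the box standing where they are.

Things in the scene. Friction and masses are not known exactly. Their poses are not given: they have to be found in the camera images.
- tray: fixed wooden specimen box, walls 10 mm, black rubber floor, a flat white paper disc under the heap. Origin at the tray's centre, on the bench; x and y along its sides, z up. Inside 260 mm along x, 320 mm along y; floor 12 mm and wall tops 64 mm above the bench. The walls along y run on as rails to 530 mm towards +y and carry the cover, parked there at the start so that the tray is open
- cover (a joint): the clear sliding cover (284 x 330 x 10 mm, aluminium frame): 0 = fully closed over the tray, 0.345 m = fully open; it slides along the tray's y axis, growing towards +y. Starts open at 0.325 to 0.345. It needs about 2 N plus 6 N per m/s to move, stays where it is left, and stops at a hard end at 0. Its underside runs 53 mm above the tray floor, its top is 75 mm above the bench: rocks lying flat pass beneath it, piled ones do not
- cover_grip (a point): centre of the cover's upright wooden grip, a fin standing on the frame at the edge that faces the tray: 120 mm along the tray's x, 14 mm thick along its y, rising 42 mm from the cover's top (75 mm) to 117 mm above the bench; this point is 97 mm above the bench and moves with the cover. With the cover closed it lies 150 mm from the tray's centre, on the -y side
- rock1: hewn rock specimen, a rough block 60 mm long (its x), 48 mm wide (its y), 38 mm thick (its z), about 0.25 kg (varies); origin at its centre. All five are alike in size and interchangeable. Starts at the bottom of the heap, flat on the tray floor, pointing outward from the heap's middle
- rock2: hewn rock specimen, a rough block 60 mm long (its x), 48 mm wide (its y), 38 mm thick (its z), about 0.25 kg (varies); origin at its centre. All five are alike in size and interchangeable. Starts at the bottom of the heap, flat on the tray floor, pointing outward from the heap's middle
- rock3: hewn rock specimen, a rough block 60 mm long (its x), 48 mm wide (its y), 38 mm thick (its z), about 0.25 kg (varies); origin at its centre. All five are alike in size and interchangeable. Starts at the bottom of the heap, flat on the tray floor, pointing outward from the heap's middle
- rock4: hewn rock specimen, a rough block 60 mm long (its x), 48 mm wide (its y), 38 mm thick (its z), about 0.25 kg (varies); origin at its centre. All five are alike in size and interchangeable. Starts on top, lying flat on the bottom three, centre 57 mm above the tray floor
- rock5: hewn rock specimen, a rough block 60 mm long (its x), 48 mm wide (its y), 38 mm thick (its z), about 0.25 kg (varies); origin at its centre. All five are alike in size and interchangeable. Starts on top, lying flat on the bottom three, centre 57 mm above the tray floor
- beaker_small: empty glass beaker, 68 mm across, 90 mm high, bystander right of the box; origin at the centre of its underside, z up
- beaker_large: empty glass beaker, 90 mm across, 120 mm high, bystander right of the box; origin at the centre of its underside, z up

How it is judged (in metres and radians):
On the way, in this order (a step that is already met when the one before it is completed fails the run):
1. the five rocks are spread in one layer, one towards each corner and one in the middle, while the cover is still open (((x of rock1 in the frame of tray below -0.045 m and y of rock1 in the frame of tray below -0.065 m) or (x of rock2 in the frame of tray below -0.045 m and y of rock2 in the frame of tray below -0.065 m) or (x of rock3 in the frame of tray below -0.045 m and y of rock3 in the frame of tray below -0.065 m) or (x of rock4 in the frame of tray below -0.045 m and y of rock4 in the frame of tray below -0.065 m) or (x of rock5 in the frame of tray below -0.045 m and y of rock5 in the frame of tray below -0.065 m)) and ((x of rock1 in the frame of tray below -0.045 m and y of rock1 in the frame of tray above 0.065 m) or (x of rock2 in the frame of tray below -0.045 m and y of rock2 in the frame of tray above 0.065 m) or (x of rock3 in the frame of tray below -0.045 m and y of rock3 in the frame of tray above 0.065 m) or (x of rock4 in the frame of tray below -0.045 m and y of rock4 in the frame of tray above 0.065 m) or (x of rock5 in the frame of tray below -0.045 m and y of rock5 in the frame of tray above 0.065 m)) and ((x of rock1 in the frame of tray above 0.045 m and y of rock1 in the frame of tray below -0.065 m) or (x of rock2 in the frame of tray above 0.045 m and y of rock2 in the frame of tray below -0.065 m) or (x of rock3 in the frame of tray above 0.045 m and y of rock3 in the frame of tray below -0.065 m) or (x of rock4 in the frame of tray above 0.045 m and y of rock4 in the frame of tray below -0.065 m) or (x of rock5 in the frame of tray above 0.045 m and y of rock5 in the frame of tray below -0.065 m)) and ((x of rock1 in the frame of tray above 0.045 m and y of rock1 in the frame of tray above 0.065 m) or (x of rock2 in the frame of tray above 0.045 m and y of rock2 in the frame of tray above 0.065 m) or (x of rock3 in the frame of tray above 0.045 m and y of rock3 in the frame of tray above 0.065 m) or (x of rock4 in the frame of tray above 0.045 m and y of rock4 in the frame of tray above 0.065 m) or (x of rock5 in the frame of tray above 0.045 m and y of rock5 in the frame of tray above 0.065 m)) and ((x of rock1 in the frame of tray between -0.035 and 0.035 m and y of rock1 in the frame of tray between -0.045 and 0.045 m) or (x of rock2 in the frame of tray between -0.035 and 0.035 m and y of rock2 in the frame of tray between -0.045 and 0.045 m) or (x of rock3 in the frame of tray between -0.035 and 0.035 m and y of rock3 in the frame of tray between -0.045 and 0.045 m) or (x of rock4 in the frame of tray between -0.035 and 0.035 m and y of rock4 in the frame of tray between -0.045 and 0.045 m) or (x of rock5 in the frame of tray between -0.035 and 0.035 m and y of rock5 in the frame of tray between -0.045 and 0.045 m)) and x of rock1 in the frame of tray between -0.13 and 0.13 m and y of rock1 in the frame of tray between -0.16 and 0.16 m and z of each of rock1, rock2, rock3, rock4, rock5 in the frame of tray below 0.046 m and linear speed of each of rock1, rock2, rock3, rock4, rock5 below 0.03 m/s and horizontal distance between rock1 and rock2 above 0.07 m and horizontal distance between each of rock1, rock2 and rock3 above 0.07 m and horizontal distance between each of rock1, rock2, rock3 and rock4 above 0.07 m and horizontal distance between each of rock1, rock2, rock3, rock4 and rock5 above 0.07 m and x of rock2 in the frame of tray between -0.13 and 0.13 m and y of rock2 in the frame of tray between -0.16 and 0.16 m and x of rock3 in the frame of tray between -0.13 and 0.13 m and y of rock3 in the frame of tray between -0.16 and 0.16 m and x of rock4 in the frame of tray between -0.13 and 0.13 m and y of rock4 in the frame of tray between -0.16 and 0.16 m and x of rock5 in the frame of tray between -0.13 and 0.13 m and y of rock5 in the frame of tray between -0.16 and 0.16 m and value of joint cover above 0.25 m), for 0.2 s.
2. the cover is fully shut (value of joint cover below 0.008 m), for 0.2 s.
At the end, for the whole second after the job is handed in: Rocks at rest in the tray, centres under 34 mm above its floor and 70 mm or more apart. From the tray centre, each corner area (beyond 45 mm in x and 65 mm in y) and the middle area (within 35 mm in x, 45 mm in y) holds a rock. Cover within 8 mm of shut (((x of rock1 in the frame of tray below -0.045 m and y of rock1 in the frame of tray below -0.065 m) or (x of rock2 in the frame of tray below -0.045 m and y of rock2 in the frame of tray below -0.065 m) or (x of rock3 in the frame of tray below -0.045 m and y of rock3 in the frame of tray below -0.065 m) or (x of rock4 in the frame of tray below -0.045 m and y of rock4 in the frame of tray below -0.065 m) or (x of rock5 in the frame of tray below -0.045 m and y of rock5 in the frame of tray below -0.065 m)) and ((x of rock1 in the frame of tray below -0.045 m and y of rock1 in the frame of tray above 0.065 m) or (x of rock2 in the frame of tray below -0.045 m and y of rock2 in the frame of tray above 0.065 m) or (x of rock3 in the frame of tray below -0.045 m and y of rock3 in the frame of tray above 0.065 m) or (x of rock4 in the frame of tray below -0.045 m and y of rock4 in the frame of tray above 0.065 m) or (x of rock5 in the frame of tray below -0.045 m and y of rock5 in the frame of tray above 0.065 m)) and ((x of rock1 in the frame of tray above 0.045 m and y of rock1 in the frame of tray below -0.065 m) or (x of rock2 in the frame of tray above 0.045 m and y of rock2 in the frame of tray below -0.065 m) or (x of rock3 in the frame of tray above 0.045 m and y of rock3 in the frame of tray below -0.065 m) or (x of rock4 in the frame of tray above 0.045 m and y of rock4 in the frame of tray below -0.065 m) or (x of rock5 in the frame of tray above 0.045 m and y of rock5 in the frame of tray below -0.065 m)) and ((x of rock1 in the frame of tray above 0.045 m and y of rock1 in the frame of tray above 0.065 m) or (x of rock2 in the frame of tray above 0.045 m and y of rock2 in the frame of tray above 0.065 m) or (x of rock3 in the frame of tray above 0.045 m and y of rock3 in the frame of tray above 0.065 m) or (x of rock4 in the frame of tray above 0.045 m and y of rock4 in the frame of tray above 0.065 m) or (x of rock5 in the frame of tray above 0.045 m and y of rock5 in the frame of tray above 0.065 m)) and ((x of rock1 in the frame of tray between -0.035 and 0.035 m and y of rock1 in the frame of tray between -0.045 and 0.045 m) or (x of rock2 in the frame of tray between -0.035 and 0.035 m and y of rock2 in the frame of tray between -0.045 and 0.045 m) or (x of rock3 in the frame of tray between -0.035 and 0.035 m and y of rock3 in the frame of tray between -0.045 and 0.045 m) or (x of rock4 in the frame of tray between -0.035 and 0.035 m and y of rock4 in the frame of tray between -0.045 and 0.045 m) or (x of rock5 in the frame of tray between -0.035 and 0.035 m and y of rock5 in the frame of tray between -0.045 and 0.045 m)) and x of rock1 in the frame of tray between -0.13 and 0.13 m and y of rock1 in the frame of tray between -0.16 and 0.16 m and z of each of rock1, rock2, rock3, rock4, rock5 in the frame of tray below 0.046 m and linear speed of each of rock1, rock2, rock3, rock4, rock5 below 0.03 m/s and horizontal distance between rock1 and rock2 above 0.07 m and horizontal distance between each of rock1, rock2 and rock3 above 0.07 m and horizontal distance between each of rock1, rock2, rock3 and rock4 above 0.07 m and horizontal distance between each of rock1, rock2, rock3, rock4 and rock5 above 0.07 m and x of rock2 in the frame of tray between -0.13 and 0.13 m and y of rock2 in the frame of tray between -0.16 and 0.16 m and x of rock3 in the frame of tray between -0.13 and 0.13 m and y of rock3 in the frame of tray between -0.16 and 0.16 m and x of rock4 in the frame of tray between -0.13 and 0.13 m and y of rock4 in the frame of tray between -0.16 and 0.16 m and x of rock5 in the frame of tray between -0.13 and 0.13 m and y of rock5 in the frame of tray between -0.16 and 0.16 m and value of joint cover below 0.008 m); the robot touches nothing.
It fails at once if one of the two beakers is moved by more than 30 mm (distance of any of beaker_small, beaker_large from where it was at the start of the episode above 0.03 m).
It also fails if it takes over 72 s, if anything falls off the work surface, if the arm or the gripper's body presses on something with over 40 N, if the wrist force passes 120 N, or if a joint passes its speed limit or range.

### The arm

A 7-joint arm with a two-finger parallel gripper is mounted at the origin on the work surface. World frame = base frame: x ahead of the robot, y to its left, z up, the work surface at z = 0. Lengths are in m, angles in degrees, forces in N, time in s.
With the tool pointing down it reaches from about 0.4 to 0.875 m from the base axis. Payload 6.5 kg.
Tool frame: the origin (TCP) lies between the finger pads; the fingertips stand 22 mm ahead of it and the grasp point (between the pads) lies 3 mm ahead of it (bot.nose_length is the distance from the TCP to the fingertips, in m); z points along the fingers, x is the direction in which the jaws open and shut, and the axes are right-handed (so a half turn about z gives the same grasp; the last joint's range is limited). The gripper opens to 85 mm and grips with 20 to 120 N. Pads are 22 mm wide; open, the fingers measure 114 mm over their backs; the gripper's body (76 mm by 85 mm) begins 54 mm behind the grasp point. The pads swing forward as they close: fully open they stand 13 mm farther back than shut.
Start: joints at [61.696, 30.733, -0.252, 88.115, 0.149, 61.152, -4.079], TCP at [0.27, -0.591, 0.253] pointing down, gripper open.
Joint ranges: [-154.64, 154.64], [-21.42, 123.67], [-72.66, 72.17], [13.99, 137.28], [-74.86, 254.86], [10.95, 109.41], [-158.01, 158.01]. Speed limits (degrees/s): [136.94, 136.94, 180, 180, 180, 180, 180].

### API

Orientations are given as a 3x3 rotation matrix whose columns are the frame's x, y, z axes.
In Python, from cell import bot gives the robot as it stands.
- The arm moves only by the shell command python3 -m handwheel 'ROWS' [OPENING]. ROWS is JSON, a list of rows, each an object of numbers: "x", "y", "z": the shift along the tool's x, y, z in mm; "spin": the turn about the tool's z in rad. A call has 1 to 12 rows; each row shifts and turns the pose as measured when the row begins, along the tool's axes as they then stand; what a row does not reach is not made up. A row lasts 1/10 s, in which the tool goes at most 50 mm and 8.59 degrees, less where a joint would pass 70% of its speed; a pose out of reach is approached as far as the arm can. A call is refused whole if a number of a shift passes 50 or a number of a turn 0.15, either way. A call with a gripper value outside its range is refused whole. OPENING is the finger opening in mm, from 0 to 85.4, set as the call begins (- or left out, the last holds). The fingers move at their own pace and stop on an object; the grip force is fixed at half the most. Time passes only in rows, so rows that do not move let the fingers close. It gives the time, the measured TCP pose, the force and the opening at its end, in the units of the state.
- bot.observe(): the state, without advancing time (a new reading comes with each control period).
- bot.snapshot(name): name is "side" or "top"; returns the picture (420x560x3 uint8, red, green, blue); there is no depth.
- bot.calibration(name): a dict with "intrinsics" (3x3 intrinsics, pixels), "R" (3x3) and "t" (3): a world point X has camera coordinates R X + t. Camera axes: x right, y down, z forward; pixel columns grow to the right and rows downward; lengths in m; the calibration is good to about 2 mm. A picture is of the moment at which its call begins. calibration takes no time and is no camera call.
- bot.sign_off(): hands the job in, once; it reports no verdict.
The state is a dict: "t": time; "joints": joint angles; "qvel": joint speeds; "joint_torque": joint torques, N m; "eef_pos": TCP position; "orientation": TCP orientation; "force": force on the tool from outside, world axes, zero at the start; "torque": the same for the moment, N m; "gripper_width": finger opening in m.
Only numpy, scipy, OpenCV 4.12 (cv2) and the standard library are available. Lean on these libraries where they do the work, as an engineer would, in place of code of your own. Each camera call takes 0.05 s, during which the arm holds its last target. There are 200 camera calls.

## Working session

There is one attempt and no reset: what is moved stays moved. The work goes in short steps, Python scripts to look and compute and a shell command to move; the robot and the scene stay as the last step left them, time stands still between calls to the robot, and variables do not carry over. Pictures are saved under pics/ and viewed, about 8 in all and at most 12, crops included, and the job is handed in when it is done.

```bash
mkdir -p pics
cat > h.py <<'E'
import numpy as np, cv2
from cell import bot
def snap(n,f):
    im=bot.snapshot(n); cv2.imwrite('pics/'+f,cv2.cvtColor(im,cv2.COLOR_RGB2BGR)); return im
def px2w(n,u,v,z):
    c=bot.calibration(n);K=np.array(c['intrinsics']);R=np.array(c['R']);t=np.array(c['t'])
    d=R.T@np.linalg.inv(K)@[u,v,1];o=-R.T@t
    return o+d*(z-o[2])/d[2]
def w2px(n,X):
    c=bot.calibration(n);p=np.array(c['intrinsics'])@(np.array(c['R'])@np.array(X)+np.array(c['t']));return p[:2]/p[2]
E
python3 - <<'E'
from h import *
s=bot.observe();print(s['t'],s['eef_pos'],np.round(s['orientation'],3),s['force'],s['gripper_width'])
a=snap('top','t0.png');snap('side','s0.png')
for n in('top','side'):
    c=bot.calibration(n);R=np.array(c['R']);print(n,-R.T@c['t'],R[2])
E
```

```text
0.0 [ 0.26940643 -0.5908624   0.25240082] [[ 0.415 -0.91  -0.001]
 [-0.91  -0.415  0.002]
 [-0.002  0.    -1.   ]] [ 0.23787082 -0.3018963   0.10904069] 0.08546152792387661
top [ 0.40697644 -0.29189317  0.93571115] [ 0.15364103  0.00438541 -0.988117  ]
side [0.16406438 0.32919701 0.54078914] [ 0.42056965 -0.73875681 -0.52664936]
```

View pics/t0.png

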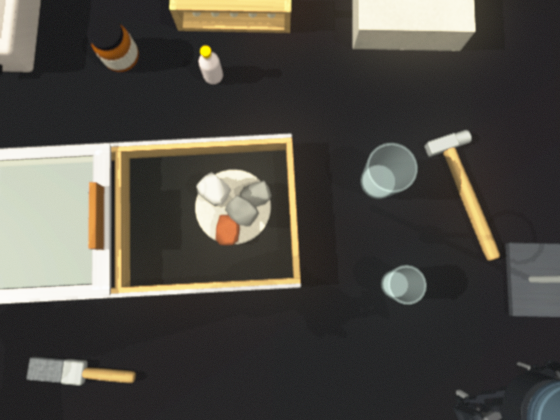

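View pics/s0.png

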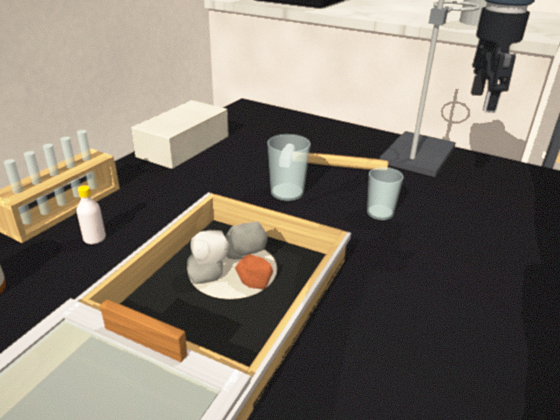

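Top view: the tray is at about (115–300, 135–295) with the cover parked on the left (+y), the heap is around (233,205), and the beakers are on the right at (390,170) and (404,285). I'll enlarge the heap.

Run:
```python
from h import *
a=cv2.imread('pics/t0.png')[125:305,100:310]
b=cv2.imread('pics/s0.png')[210:310,170:300]
A=cv2.resize(a,None,fx=3.0,fy=3.0,interpolation=cv2.INTER_CUBIC)
A=cv2.convertScaleAbs(A,alpha=1.0,beta=0)
for k in range(0,210,20):
    cv2.putText(A,str(100+k),(k*3,10),0,.35,(0,255,255),1);cv2.line(A,(k*3,0),(k*3,A.shape[0]),(90,90,0),1)
for k in range(0,180,20):
    cv2.putText(A,str(125+k),(0,k*3+10),0,.35,(0,255,255),1);cv2.line(A,(0,k*3),(A.shape[1],k*3),(90,90,0),1)
cv2.imwrite('pics/t0c.png',A)
```

```text
(no output)
```

View pics/t0c.png

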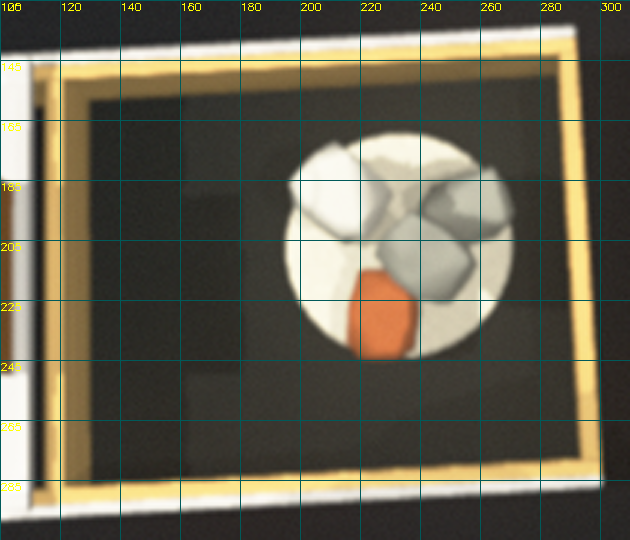

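```bash
cat >> h.py <<'E'
def fit(n,us,Xs,zs):  # tray pose from pixel points
    from scipy.optimize import least_squares
    def W(p,X): c,s=np.cos(p[2]),np.sin(p[2]);return np.array([p[0]+c*X[0]-s*X[1],p[1]+s*X[0]+c*X[1],X[2]])
    r=least_squares(lambda p:np.concatenate([w2px(n,W(p,X))-u for u,X in zip(us,Xs)]),[.45,-.2,0]);return r
E
python3 - <<'E'
from h import *
us=[(290.5,133.5),(301,287),(291.5,139)]
for u in [(290.5,134),(301,287),(129,158),(128.5,285),(121,151),(121,286)]: print(u,px2w('top',*u,.064).round(3),px2w('top',*u,.012).round(3))
us=[(290.5,134),(301,287),(129,158)]
r=fit('top',us,[(.14,-.17,.064),(-.14,-.17,.064),(.13,.16,.012)],0)
print(r.x,np.degrees(r.x[2]),r.fun.round(1))
p=r.x;c,s=np.cos(p[2]),np.sin(p[2])
def T(X):d=X[:2]-p[:2];return np.array([c*d[0]+s*d[1],-s*d[0]+c*d[1]])
for n,u,z in [('disc',(233,206),.012),('white',(212,189),.088),('grey',(242,208),.088),('orange',(227,230),.05),('dark',(256,190),.05)]:
    X=px2w('top',*u,z);print(n,X.round(3),T(X).round(3))
for n,u,z in [('disc',(232,270),.012),('whitetop',(211,240),.088),('greytop',(248,232),.085),('orangetop',(255,264),.05),('under',(205,264),.05)]:
    X=px2w('side',*u,z);print(n,X.round(3),T(X).round(3))
E
```

```text
(290.5, 134) [ 0.686 -0.306  0.064] [ 0.703 -0.307  0.012]
(301, 287) [ 0.395 -0.331  0.064] [ 0.394 -0.333  0.012]
(129, 158) [0.632 0.003 0.064] [0.645 0.02  0.012]
(128.5, 285) [ 0.392 -0.013  0.064] [0.391 0.003 0.012]
(121, 151) [0.646 0.019 0.064] [0.66  0.038 0.012]
(121, 286) [0.39  0.    0.064] [0.389 0.018 0.012]
[ 0.52726992 -0.14920537  0.07728878] 4.4283206168405735 [ 0.7  3.2 -0.6 -3.2 -0.1  0.4]
disc [ 0.551 -0.195  0.012] [ 0.02  -0.047]
white [ 0.57  -0.163  0.088] [ 0.042 -0.017]
grey [ 0.536 -0.219  0.088] [ 0.003 -0.071]
orange [ 0.499 -0.189  0.05 ] [-0.032 -0.038]
dark [ 0.577 -0.242  0.05 ] [ 0.043 -0.096]
disc [ 0.549 -0.188  0.012] [ 0.019 -0.041]
whitetop [ 0.565 -0.157  0.088] [ 0.037 -0.011]
greytop [ 0.53  -0.211  0.085] [-0.002 -0.061]
orangetop [ 0.499 -0.183  0.05 ] [-0.031 -0.032]
under [ 0.567 -0.141  0.05 ] [0.04  0.005]
```

```bash
cat >> h.py <<'E'
P=np.array([.527,-.149]);TH=.0773
def tw(x,y): c,s=np.cos(TH),np.sin(TH);return P+[c*x-s*y,s*x+c*y]
def wt(X): c,s=np.cos(TH),np.sin(TH);d=np.array(X)[:2]-P;return np.array([c*d[0]+s*d[1],-s*d[0]+c*d[1]])
def go(xy,z,yaw):
    s=bot.observe();R=np.array(s['orientation']);cur=np.degrees(np.arctan2(R[1,0],R[0,0]))
    sp=-((yaw-cur+90)%180-90);d=np.array([*xy,z])-s['eef_pos']
    r=np.radians(cur-sp);xa=np.array([np.cos(r),np.sin(r),0]);ya=np.array([np.sin(r),-np.cos(r),0])
    print('t',s['t'],'pos',np.round(s['eef_pos'],3),'yaw',cur.round(1),'w',s['gripper_width'],'| spin',np.radians(sp).round(3),'then xyz mm',(1000*np.array([d@xa,d@ya,-d[2]])).round(0),'F',np.round(s['force'],1))
E
python3 -c "
from h import *
go((.568,-.160),.12,-47)"
```

```text
t 0.1 pos [ 0.269 -0.591  0.253] yaw -65.5 w 0.08598037910741474 | spin -0.323 then xyz mm [-112. -512.  133.] F [-1.1  0.3  0.2]
```

```bash
python3 -m handwheel '[{"spin":-0.11},{"spin":-0.11},{"spin":-0.1},{"x":-10,"y":-47},{"x":-10,"y":-47},{"x":-10,"y":-47},{"x":-10,"y":-47},{"x":-10,"y":-47},{"x":-10,"y":-47},{"x":-10,"y":-47},{"x":-10,"y":-47},{"x":-10,"y":-47}]' 85
python3 -c "
from h import *
go((.568,-.160),.12,-47)"
```

```text
t 0.1 pos [ 0.269 -0.591  0.253] yaw -65.5 w 0.08598037910741474 | spin -0.323 then xyz mm [-112. -512.  133.] F [-1.1  0.3  0.2]invalid input at $[0]: expected keys x, y, z, spin
```

All four keys are required in every row.

```bash
python3 -m handwheel '[{"x":0,"y":0,"z":0,"spin":-0.11},{"x":0,"y":0,"z":0,"spin":-0.11},{"x":0,"y":0,"z":0,"spin":-0.1},{"x":-10,"y":-47,"z":0,"spin":0},{"x":-10,"y":-47,"z":0,"spin":0},{"x":-10,"y":-47,"z":0,"spin":0},{"x":-10,"y":-47,"z":0,"spin":0},{"x":-10,"y":-47,"z":0,"spin":0},{"x":-10,"y":-47,"z":0,"spin":0},{"x":-10,"y":-47,"z":0,"spin":0},{"x":-10,"y":-47,"z":0,"spin":0},{"x":-10,"y":-47,"z":0,"spin":0}]' 85
python3 -c "
from h import *
go((.568,-.160),.12,-47)"
```

```text
t: 1.3
eef_pos: [0.5148, -0.2286, 0.2466]
orientation: [[0.678, -0.735, -0.01], [-0.735, -0.678, 0.003], [-0.009, 0.005, -1.0]]
force: [1.3, -0.1, 0.3]
gripper_width: 0.0849
t 1.3 pos [ 0.515 -0.229  0.247] yaw -47.3 w 0.08491648843636547 | spin -0.006 then xyz mm [-14. -86. 127.] F [ 1.3 -0.1  0.3]
```

```bash
python3 -m handwheel '[{"x":-7,"y":-43,"z":0,"spin":0},{"x":-7,"y":-43,"z":0,"spin":0},{"x":0,"y":0,"z":40,"spin":0},{"x":0,"y":0,"z":40,"spin":0},{"x":0,"y":0,"z":30,"spin":0},{"x":0,"y":0,"z":0,"spin":0}]' 85
python3 -c "
from h import *
go((.568,-.160),.076,-47);snap('top','t1.png');a=cv2.imread('pics/t1.png')[125:305,100:310];b=snap('side','s1.png')[190:340,140:310,::-1]
cv2.imwrite('pics/c1.png',np.hstack([cv2.resize(a,(420,360)),cv2.resize(b,(380,360))]))"
```

```text
t: 1.9
eef_pos: [0.5746, -0.1442, 0.133]
orientation: [[0.689, -0.725, -0.006], [-0.725, -0.689, 0.008], [-0.01, -0.001, -1.0]]
force: [-1.3, 0.7, -0.0]
gripper_width: 0.0851
t 1.9 pos [ 0.575 -0.144  0.133] yaw -46.4 w 0.08510940879872803 | spin 0.01 then xyz mm [ 7. 16. 57.] F [-1.3  0.7 -0. ]
```

View pics/c1.png

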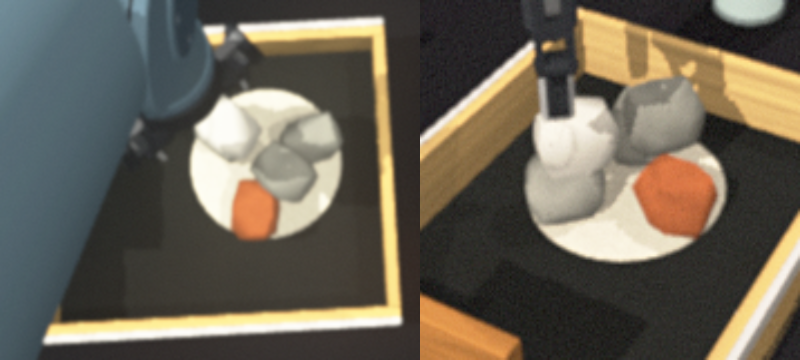

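The gripper hangs 16 mm past the white rock (crop 225,130), towards the cover, which agrees with the computed offset. I'll correct that, descend and grip.

```bash
python3 -m handwheel '[{"x":6,"y":14,"z":0,"spin":0},{"x":0,"y":0,"z":25,"spin":0},{"x":0,"y":0,"z":20,"spin":0},{"x":0,"y":0,"z":0,"spin":0}]' 85
python3 -c "
from h import *
go((.568,-.160),.076,-47)"
```

```text
t: 2.4
eef_pos: [0.5754, -0.1661, 0.0995]
orientation: [[0.685, -0.728, 0.014], [-0.728, -0.685, 0.001], [0.009, -0.011, -1.0]]
force: [-1.2, 0.2, 0.3]
gripper_width: 0.0851
t 2.4 pos [ 0.575 -0.166  0.099] yaw -46.7 w 0.08506179114775 | spin 0.005 then xyz mm [-10.   1.  23.] F [-1.2  0.2  0.3]
```

```bash
python3 -m handwheel '[{"x":-7,"y":0,"z":15,"spin":0},{"x":-2,"y":0,"z":8,"spin":0},{"x":0,"y":0,"z":2,"spin":0}]' 85
python3 -c "
from h import *
go((.568,-.160),.076,-47)"
python3 -m handwheel '[{"x":0,"y":0,"z":0,"spin":0},{"x":0,"y":0,"z":0,"spin":0},{"x":0,"y":0,"z":0,"spin":0},{"x":0,"y":0,"z":0,"spin":0},{"x":0,"y":0,"z":0,"spin":0},{"x":0,"y":0,"z":0,"spin":0}]' 10
python3 -c "
from h import *
go(tw(.07,.10),.13,-47)"
```

```text
t: 2.7
eef_pos: [0.5723, -0.164, 0.0797]
orientation: [[0.683, -0.731, 0.022], [-0.731, -0.683, -0.003], [0.017, -0.014, -1.0]]
force: [0.4, -0.5, -0.2]
gripper_width: 0.085
t 2.7 pos [ 0.572 -0.164  0.08 ] yaw -47.0 w 0.08496570687746104 | spin 0.001 then xyz mm [-6.  0.  4.] F [ 0.4 -0.5 -0.2]
t: 3.3
eef_pos: [0.5741, -0.1656, 0.0832]
orientation: [[0.682, -0.731, 0.026], [-0.731, -0.682, -0.005], [0.021, -0.016, -1.0]]
force: [0.2, -0.2, -2.9]
gripper_width: 0.0495
t 3.3 pos [ 0.574 -0.166  0.083] yaw -47.0 w 0.049457002811991314 | spin 0.0 then xyz mm [-79. -94. -47.] F [ 0.2 -0.2 -2.9]
```

```bash
python3 -m handwheel '[{"x":0,"y":0,"z":-25,"spin":0},{"x":-5,"y":-5,"z":-30,"spin":0},{"x":-20,"y":-25,"z":0,"spin":0},{"x":-25,"y":-30,"z":0,"spin":0},{"x":-20,"y":-22,"z":0,"spin":0},{"x":-4,"y":-5,"z":0,"spin":0},{"x":0,"y":0,"z":0,"spin":0}]' 10
python3 -c "
from h import *
go(tw(.07,.10),.043,-47)"
```

```text
t: 4.0
eef_pos: [0.5848, -0.0498, 0.1382]
orientation: [[0.68, -0.733, 0.022], [-0.733, -0.68, -0.005], [0.019, -0.013, -1.0]]
force: [-1.1, -0.4, -2.1]
gripper_width: 0.05
t 4.0 pos [ 0.585 -0.05   0.138] yaw -47.2 w 0.05003749164842221 | spin -0.003 then xyz mm [-1. -7. 95.] F [-1.1 -0.4 -2.1]
```

```bash
python3 -m handwheel '[{"x":0,"y":-3,"z":25,"spin":0},{"x":0,"y":-2,"z":25,"spin":0},{"x":0,"y":0,"z":25,"spin":0},{"x":0,"y":0,"z":12,"spin":0},{"x":0,"y":0,"z":6,"spin":0},{"x":0,"y":0,"z":0,"spin":0}]' 10
python3 -c "
from h import *
go(tw(.07,.10),.043,-47)"
```

```text
t: 4.6
eef_pos: [0.5924, -0.0557, 0.0441]
orientation: [[0.674, -0.738, 0.025], [-0.738, -0.675, -0.01], [0.025, -0.012, -1.0]]
force: [0.0, 0.3, -2.0]
gripper_width: 0.0486
t 4.6 pos [ 0.592 -0.056  0.044] yaw -47.6 w 0.048635580177693226 | spin -0.01 then xyz mm [-11.  -6.   1.] F [ 0.   0.3 -2. ]
```

```bash
python3 -m handwheel '[{"x":-5,"y":0,"z":2,"spin":0},{"x":-5,"y":0,"z":2,"spin":0},{"x":0,"y":0,"z":0,"spin":0}]' 10
python3 -m handwheel '[{"x":0,"y":0,"z":0,"spin":0},{"x":0,"y":0,"z":0,"spin":0},{"x":0,"y":0,"z":0,"spin":0},{"x":0,"y":0,"z":-25,"spin":0},{"x":0,"y":0,"z":-35,"spin":0},{"x":0,"y":0,"z":-15,"spin":0},{"x":0,"y":0,"z":0,"spin":0}]' 75
python3 -c "
from h import *
go((.533,-.215),.125,-38)"
```

```text
t: 4.9
eef_pos: [0.5917, -0.0552, 0.0451]
orientation: [[0.67, -0.742, 0.038], [-0.742, -0.671, -0.017], [0.038, -0.017, -0.999]]
force: [-0.1, -0.3, -2.7]
gripper_width: 0.0487
t: 5.6
eef_pos: [0.5883, -0.0532, 0.1223]
orientation: [[0.67, -0.741, 0.037], [-0.741, -0.671, -0.016], [0.037, -0.017, -0.999]]
force: [-0.2, 0.5, 0.0]
gripper_width: 0.0753
t 5.6 pos [ 0.588 -0.053  0.122] yaw -47.9 w 0.07529618189939603 | spin -0.172 then xyz mm [ 56. 161.  -3.] F [-0.2  0.5  0. ]
```

```bash
python3 -m handwheel '[{"x":0,"y":0,"z":0,"spin":-0.09},{"x":0,"y":0,"z":0,"spin":-0.08},{"x":10,"y":30,"z":0,"spin":0},{"x":15,"y":40,"z":0,"spin":0},{"x":15,"y":40,"z":0,"spin":0},{"x":10,"y":30,"z":0,"spin":0},{"x":5,"y":15,"z":0,"spin":0},{"x":0,"y":0,"z":0,"spin":0}]' 80
python3 -c "
from h import *
go((.533,-.215),.079,-38)"
```

```text
t: 6.4
eef_pos: [0.5319, -0.2116, 0.1127]
orientation: [[0.794, -0.608, 0.028], [-0.608, -0.794, -0.011], [0.029, -0.009, -1.0]]
force: [0.6, -0.1, -0.2]
gripper_width: 0.0801
t 6.4 pos [ 0.532 -0.212  0.113] yaw -37.4 w 0.0800664878677572 | spin 0.01 then xyz mm [ 3.  2. 34.] F [ 0.6 -0.1 -0.2]
```

Good. Descend, look at the gap from the side, then grip.

```bash
python3 -m handwheel '[{"x":0,"y":0,"z":22,"spin":0},{"x":0,"y":0,"z":14,"spin":0},{"x":0,"y":0,"z":4,"spin":0}]' 80
python3 -m handwheel '[{"x":0,"y":0,"z":3,"spin":0},{"x":0,"y":0,"z":1,"spin":0},{"x":0,"y":0,"z":1,"spin":0},{"x":0,"y":0,"z":0,"spin":0},{"x":0,"y":0,"z":0,"spin":0}]' 10
python3 -c "
from h import *
go(tw(-.07,.10),.13,-38)"
```

```text
t: 6.7
eef_pos: [0.5336, -0.2093, 0.0698]
orientation: [[0.794, -0.607, 0.028], [-0.607, -0.795, -0.008], [0.027, -0.01, -1.0]]
force: [-1.1, -0.3, -0.7]
gripper_width: 0.0798
t: 7.2
eef_pos: [0.5303, -0.2007, 0.0713]
orientation: [[0.799, -0.601, 0.014], [-0.601, -0.799, -0.003], [0.013, -0.006, -1.0]]
force: [-0.2, -0.4, -2.8]
gripper_width: 0.0479
t 7.2 pos [ 0.53  -0.201  0.071] yaw -36.9 w 0.04791087307800293 | spin 0.019 then xyz mm [-154.  -65.  -59.] F [-0.2 -0.4 -2.8]
```

```bash
python3 -m handwheel '[{"x":0,"y":0,"z":-30,"spin":0},{"x":0,"y":0,"z":-30,"spin":0},{"x":-25,"y":-10,"z":0,"spin":0},{"x":-40,"y":-18,"z":0,"spin":0},{"x":-40,"y":-18,"z":0,"spin":0},{"x":-28,"y":-12,"z":0,"spin":0},{"x":-15,"y":-5,"z":0,"spin":0},{"x":0,"y":0,"z":0,"spin":0}]' 10
python3 -c "
from h import *
go(tw(-.07,.10),.034,-38)"
```

```text
t: 8.0
eef_pos: [0.4468, -0.056, 0.1289]
orientation: [[0.799, -0.601, 0.014], [-0.601, -0.799, -0.002], [0.013, -0.007, -1.0]]
force: [-0.0, 0.3, -1.6]
gripper_width: 0.0469
t 8.0 pos [ 0.447 -0.056  0.129] yaw -36.9 w 0.046874844569710875 | spin 0.018 then xyz mm [ 1. -3. 95.] F [-0.   0.3 -1.6]
```

```bash
python3 -m handwheel '[{"x":0,"y":0,"z":22,"spin":0},{"x":0,"y":0,"z":28,"spin":0},{"x":0,"y":0,"z":25,"spin":0},{"x":0,"y":0,"z":12,"spin":0},{"x":0,"y":0,"z":6,"spin":0},{"x":0,"y":0,"z":3,"spin":0}]' 10
python3 -c "
from h import *
go(tw(-.07,.10),.034,-38)"
```

```text
t: 8.6
eef_pos: [0.4538, -0.0591, 0.0316]
orientation: [[0.798, -0.602, 0.02], [-0.602, -0.798, -0.004], [0.019, -0.009, -1.0]]
force: [-15.0, 3.9, 80.3]
gripper_width: 0.0473
t 8.6 pos [ 0.454 -0.059  0.032] yaw -37.1 w 0.04732463705857555 | spin 0.017 then xyz mm [-6. -1. -2.] F [-15.    3.9  80.3]
```

It's pressing on the floor at 80 N, so I'll release and lift. Future lowerings need to be gentler at the end.

```bash
python3 -m handwheel '[{"x":0,"y":0,"z":-2,"spin":0},{"x":0,"y":0,"z":0,"spin":0},{"x":0,"y":0,"z":0,"spin":0},{"x":0,"y":0,"z":-25,"spin":0},{"x":0,"y":0,"z":-35,"spin":0},{"x":0,"y":0,"z":-35,"spin":0},{"x":0,"y":0,"z":-10,"spin":0}]' 75
python3 - <<'E'
from h import *
go((.499,-.187),.13,83)
a=snap('top','t2.png')[125:305,100:310,::-1];b=snap('side','s2.png')[190:340,140:310,::-1]
A=cv2.resize(a,(455,390),interpolation=cv2.INTER_CUBIC)
for k in range(0,210,20):
    cv2.putText(A,str(100+k),(int(k*13/6),10),0,.35,(0,255,255),1);cv2.line(A,(int(k*13/6),0),(int(k*13/6),390),(90,90,0),1)
for k in range(0,180,20):
    cv2.putText(A,str(125+k),(0,int(k*13/6)+10),0,.35,(0,255,255),1);cv2.line(A,(0,int(k*13/6)),(455,int(k*13/6)),(90,90,0),1)
cv2.imwrite('pics/c2.png',np.hstack([A,cv2.resize(b,(340,390))]))
E
```

```text
t: 9.3
eef_pos: [0.4542, -0.0597, 0.1442]
orientation: [[0.797, -0.603, 0.025], [-0.603, -0.798, -0.005], [0.023, -0.011, -1.0]]
force: [0.3, 0.2, 0.2]
gripper_width: 0.0754
t 9.3 pos [ 0.454 -0.06   0.144] yaw -37.1 w 0.07535056645097818 | spin 1.045 then xyz mm [121. -60.  14.] F [0.3 0.2 0.2]
```

View pics/c2.png

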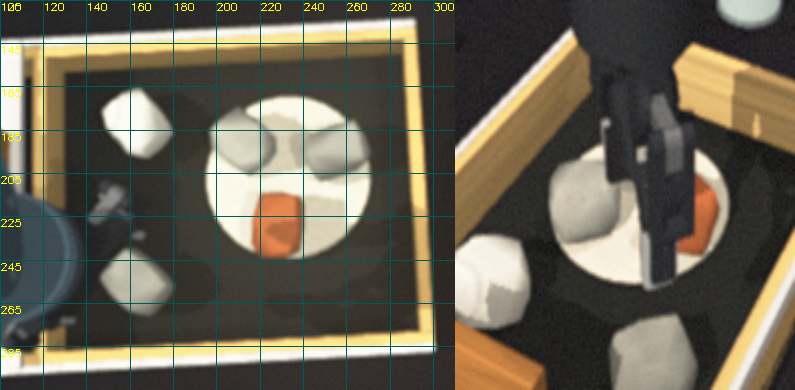

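Both top rocks are placed: white at about (163,182) px and grey at (163,255). Three remain on the disc, all separate: orange (228,229), dark (256,194) and light grey (212,190).

```bash
python3 - <<'E'
from h import *
for n,u in [('white',(163.2,181.8)),('grey',(162.8,255.2)),('orange',(227.8,229.3)),('dark',(256,194)),('under',(212.2,189.6))]:
    X=px2w('top',*u,.045);print(n,X.round(3),wt(X).round(3))
E
python3 -m handwheel '[{"x":0,"y":0,"z":0,"spin":0.14},{"x":0,"y":0,"z":0,"spin":0.14},{"x":0,"y":0,"z":0,"spin":0.14},{"x":0,"y":0,"z":0,"spin":0.14},{"x":0,"y":0,"z":0,"spin":0.14},{"x":0,"y":0,"z":0,"spin":0.14},{"x":0,"y":0,"z":0,"spin":0.12},{"x":0,"y":0,"z":0,"spin":0}]' 75
python3 -c "
from h import *
go((.499,-.187),.10,-92)"
```

```text
white [ 0.591 -0.061  0.045] [0.07  0.083]
grey [ 0.449 -0.068  0.045] [-0.072  0.086]
orange [ 0.501 -0.19   0.045] [-0.029 -0.039]
dark [ 0.57  -0.242  0.045] [ 0.036 -0.096]
under [ 0.577 -0.157  0.045] [ 0.05  -0.012]
t: 10.2
eef_pos: [0.4477, -0.061, 0.1324]
orientation: [[-0.076, -0.997, 0.008], [-0.997, 0.076, -0.007], [0.006, -0.009, -1.0]]
force: [-0.4, -0.3, 0.1]
gripper_width: 0.0751
t 10.2 pos [ 0.448 -0.061  0.132] yaw -94.4 w 0.07510789663818214 | spin -0.042 then xyz mm [124. -56.  32.] F [-0.4 -0.3  0.1]
```

```bash
python3 -m handwheel '[{"x":25,"y":-12,"z":0,"spin":-0.04},{"x":35,"y":-16,"z":0,"spin":0},{"x":30,"y":-14,"z":0,"spin":0},{"x":20,"y":-10,"z":10,"spin":0},{"x":8,"y":-3,"z":15,"spin":0},{"x":0,"y":0,"z":5,"spin":0}]' 75
python3 -c "
from h import *
go((.500,-.187),.034,-92)"
```

```text
t: 10.8
eef_pos: [0.4975, -0.1851, 0.0967]
orientation: [[-0.01, -1.0, 0.001], [-1.0, 0.01, -0.008], [0.008, -0.001, -1.0]]
force: [0.5, 0.7, -0.1]
gripper_width: 0.0749
t 10.8 pos [ 0.497 -0.185  0.097] yaw -90.6 w 0.07491682828926921 | spin 0.025 then xyz mm [ 2. -3. 63.] F [ 0.5  0.7 -0.1]
```

```bash
python3 -m handwheel '[{"x":0,"y":-2,"z":20,"spin":0},{"x":0,"y":0,"z":20,"spin":0},{"x":0,"y":0,"z":10,"spin":0},{"x":0,"y":0,"z":2,"spin":0}]' 75
python3 -m handwheel '[{"x":0,"y":0,"z":0,"spin":0},{"x":0,"y":0,"z":0,"spin":0},{"x":0,"y":0,"z":0,"spin":0},{"x":0,"y":0,"z":0,"spin":0},{"x":0,"y":0,"z":0,"spin":0}]' 10
python3 -c "
from h import *
go(tw(-.07,-.10),.10,-90)"
```

```text
t: 11.2
eef_pos: [0.4975, -0.1832, 0.0407]
orientation: [[-0.001, -1.0, -0.003], [-1.0, 0.001, -0.006], [0.006, 0.003, -1.0]]
force: [0.4, -0.3, 0.5]
gripper_width: 0.0747
t: 11.7
eef_pos: [0.4982, -0.1828, 0.0428]
orientation: [[0.002, -1.0, -0.001], [-1.0, -0.002, -0.007], [0.007, 0.001, -1.0]]
force: [0.9, -1.1, -2.4]
gripper_width: 0.0475
t 11.7 pos [ 0.498 -0.183  0.043] yaw -89.9 w 0.047546716267754446 | spin 0.002 then xyz mm [ 71.  33. -57.] F [ 0.9 -1.1 -2.4]
```

```bash
python3 -m handwheel '[{"x":0,"y":0,"z":-20,"spin":0},{"x":10,"y":5,"z":-15,"spin":0},{"x":22,"y":10,"z":0,"spin":0},{"x":22,"y":10,"z":0,"spin":0},{"x":12,"y":5,"z":0,"spin":0},{"x":4,"y":2,"z":0,"spin":0},{"x":0,"y":0,"z":0,"spin":0}]' 10
python3 -c "
from h import *
go(tw(-.07,-.10),.043,-90)"
```

```text
t: 12.4
eef_pos: [0.4639, -0.2567, 0.0813]
orientation: [[0.003, -1.0, -0.001], [-1.0, -0.003, -0.007], [0.007, 0.001, -1.0]]
force: [0.0, 0.0, -2.5]
gripper_width: 0.0472
t 12.4 pos [ 0.464 -0.257  0.081] yaw -89.8 w 0.04724213672438802 | spin 0.003 then xyz mm [-3. -1. 38.] F [ 0.   0.  -2.5]
```

```bash
python3 -m handwheel '[{"x":0,"y":0,"z":15,"spin":0},{"x":0,"y":0,"z":12,"spin":0},{"x":0,"y":0,"z":5,"spin":0},{"x":0,"y":0,"z":2,"spin":0}]' 10
python3 -m handwheel '[{"x":0,"y":0,"z":0,"spin":0},{"x":0,"y":0,"z":0,"spin":0},{"x":0,"y":0,"z":0,"spin":0},{"x":0,"y":0,"z":-25,"spin":0},{"x":0,"y":0,"z":-30,"spin":0},{"x":0,"y":0,"z":-15,"spin":0},{"x":0,"y":0,"z":0,"spin":0}]' 65
python3 -c "
from h import *
go((.572,-.239),.10,-145)"
```

```text
t: 12.8
eef_pos: [0.465, -0.2533, 0.0435]
orientation: [[0.007, -1.0, -0.001], [-1.0, -0.007, -0.005], [0.005, 0.002, -1.0]]
force: [-0.6, -1.1, -2.0]
gripper_width: 0.0475
t: 13.5
eef_pos: [0.4671, -0.2525, 0.117]
orientation: [[0.009, -1.0, 0.001], [-1.0, -0.009, -0.006], [0.006, -0.001, -1.0]]
force: [0.2, 0.7, 0.7]
gripper_width: 0.0648
t 13.5 pos [ 0.467 -0.253  0.117] yaw -89.5 w 0.06484343251881261 | spin 0.969 then xyz mm [-94. -49.  17.] F [0.2 0.7 0.7]
```

```bash
python3 -m handwheel '[{"x":0,"y":0,"z":0,"spin":0.14},{"x":0,"y":0,"z":0,"spin":0.14},{"x":0,"y":0,"z":0,"spin":0.14},{"x":0,"y":0,"z":0,"spin":0.14},{"x":0,"y":0,"z":0,"spin":0.14},{"x":0,"y":0,"z":0,"spin":0.14},{"x":0,"y":0,"z":0,"spin":0.14},{"x":0,"y":0,"z":0,"spin":0.14},{"x":0,"y":0,"z":0,"spin":0.02}]' 75
python3 -c "
from h import *
go((.572,-.239),.095,-155);print(bot.observe()['joints'])"
```

```text
t: 14.4
eef_pos: [0.4659, -0.2529, 0.1133]
orientation: [[-0.924, -0.383, 0.001], [-0.383, 0.924, -0.007], [0.002, -0.007, -1.0]]
force: [0.3, 0.0, 0.9]
gripper_width: 0.0752
t 14.4 pos [ 0.466 -0.253  0.113] yaw -157.5 w 0.07521428598917604 | spin -0.043 then xyz mm [-102.  -32.   18.] F [0.3 0.  0.9]
[  12.51935366   31.32482459   13.9829747   112.79349158  -11.44836478
   36.98999502 -123.78199622]
```

```bash
python3 -m handwheel '[{"x":-20,"y":-6,"z":0,"spin":0},{"x":-30,"y":-10,"z":0,"spin":0},{"x":-28,"y":-8,"z":4,"spin":0},{"x":-14,"y":-5,"z":4,"spin":0},{"x":-6,"y":-2,"z":4,"spin":0},{"x":0,"y":0,"z":0,"spin":0}]' 75
python3 -c "
from h import *
go((.572,-.239),.043,-155)"
```

```text
t: 15.0
eef_pos: [0.5693, -0.2433, 0.0975]
orientation: [[-0.918, -0.397, -0.004], [-0.397, 0.918, -0.007], [0.006, -0.005, -1.0]]
force: [-0.7, 0.7, -0.1]
gripper_width: 0.0751
t 15.0 pos [ 0.569 -0.243  0.097] yaw -156.6 w 0.07507422539538322 | spin -0.028 then xyz mm [-4.  3. 54.] F [-0.7  0.7 -0.1]
```

```bash
python3 -m handwheel '[{"x":-4,"y":2,"z":20,"spin":-0.02},{"x":0,"y":0,"z":20,"spin":0},{"x":0,"y":0,"z":9,"spin":0},{"x":0,"y":0,"z":2,"spin":0}]' 75
python3 -m handwheel '[{"x":0,"y":0,"z":0,"spin":0},{"x":0,"y":0,"z":0,"spin":0},{"x":0,"y":0,"z":0,"spin":0},{"x":0,"y":0,"z":0,"spin":0},{"x":0,"y":0,"z":0,"spin":0}]' 10
python3 -c "
from h import *
go(tw(.075,-.10),.065,-155)"
```

```text
t: 15.4
eef_pos: [0.5687, -0.2421, 0.0453]
orientation: [[-0.909, -0.417, -0.005], [-0.417, 0.909, -0.008], [0.008, -0.005, -1.0]]
force: [0.1, 0.9, -0.5]
gripper_width: 0.0748
t: 15.9
eef_pos: [0.5689, -0.2432, 0.0479]
orientation: [[-0.909, -0.417, -0.003], [-0.417, 0.909, -0.009], [0.007, -0.007, -1.0]]
force: [-0.9, 0.0, -1.1]
gripper_width: 0.0473
t 15.9 pos [ 0.569 -0.243  0.048] yaw -155.4 w 0.04726749055788724 | spin -0.007 then xyz mm [-37. -17. -17.] F [-0.9  0.  -1.1]
```

```bash
python3 -m handwheel '[{"x":0,"y":0,"z":-18,"spin":0},{"x":-12,"y":-6,"z":-4,"spin":0},{"x":-14,"y":-6,"z":0,"spin":0},{"x":-6,"y":-3,"z":0,"spin":0},{"x":-2,"y":-1,"z":0,"spin":0},{"x":0,"y":0,"z":0,"spin":0}]' 10
python3 -c "
from h import *
go(tw(.07,-.10),.048,-155);print(wt(bot.observe()['eef_pos']))"
```

```text
t: 16.5
eef_pos: [0.6071, -0.244, 0.0755]
orientation: [[-0.909, -0.416, -0.003], [-0.416, 0.909, -0.01], [0.007, -0.008, -1.0]]
force: [-0.9, -0.9, -3.1]
gripper_width: 0.0468
t 16.5 pos [ 0.607 -0.244  0.075] yaw -155.4 w 0.04676930607629979 | spin -0.007 then xyz mm [ 2.  2. 27.] F [-0.9 -0.9 -3.1]
[ 0.07248367 -0.1009371 ]
```

```bash
python3 -m handwheel '[{"x":0,"y":0,"z":12,"spin":0},{"x":0,"y":0,"z":8,"spin":0},{"x":0,"y":0,"z":4,"spin":0},{"x":0,"y":0,"z":2,"spin":0}]' 10
python3 -m handwheel '[{"x":0,"y":0,"z":0,"spin":0},{"x":0,"y":0,"z":0,"spin":0},{"x":0,"y":0,"z":0,"spin":0},{"x":0,"y":0,"z":-25,"spin":0},{"x":0,"y":0,"z":-30,"spin":0},{"x":0,"y":0,"z":-15,"spin":0},{"x":0,"y":0,"z":0,"spin":0}]' 62
python3 -c "
from h import *
go((.573,-.151),.10,-45)"
```

```text
t: 16.9
eef_pos: [0.6044, -0.2445, 0.0466]
orientation: [[-0.91, -0.415, -0.006], [-0.415, 0.91, -0.009], [0.009, -0.006, -1.0]]
force: [0.2, 0.3, -2.5]
gripper_width: 0.0468
t: 17.6
eef_pos: [0.6051, -0.2444, 0.1192]
orientation: [[-0.91, -0.415, -0.005], [-0.415, 0.91, -0.01], [0.009, -0.007, -1.0]]
force: [-0.5, 0.1, -0.3]
gripper_width: 0.062
t 17.6 pos [ 0.605 -0.244  0.119] yaw -155.5 w 0.062030021483447835 | spin 1.213 then xyz mm [89. 43. 19.] F [-0.5  0.1 -0.3]
```

```bash
python3 -m handwheel '[{"x":0,"y":0,"z":0,"spin":-0.145},{"x":0,"y":0,"z":0,"spin":-0.145},{"x":0,"y":0,"z":0,"spin":-0.145},{"x":0,"y":0,"z":0,"spin":-0.145},{"x":0,"y":0,"z":0,"spin":-0.145},{"x":0,"y":0,"z":0,"spin":-0.145},{"x":0,"y":0,"z":0,"spin":-0.145},{"x":0,"y":0,"z":0,"spin":-0.145},{"x":0,"y":0,"z":0,"spin":-0.145},{"x":0,"y":0,"z":0,"spin":-0.145},{"x":0,"y":0,"z":0,"spin":-0.145},{"x":0,"y":0,"z":0,"spin":-0.145}]' 75
python3 -c "
from h import *
go((.574,-.151),.10,-45)"
```

```text
t: 18.8
eef_pos: [0.6001, -0.2408, 0.1063]
orientation: [[0.609, -0.793, -0.016], [-0.793, -0.609, -0.003], [-0.008, 0.015, -1.0]]
force: [-0.2, -0.5, -0.2]
gripper_width: 0.0752
t 18.8 pos [ 0.6   -0.241  0.106] yaw -52.5 w 0.0751902662648855 | spin -0.13 then xyz mm [-82. -45.   6.] F [-0.2 -0.5 -0.2]
```

```bash
python3 -m handwheel '[{"x":0,"y":0,"z":0,"spin":-0.12},{"x":-18,"y":-10,"z":0,"spin":0},{"x":-25,"y":-14,"z":0,"spin":0},{"x":-22,"y":-12,"z":0,"spin":0},{"x":-12,"y":-7,"z":0,"spin":0},{"x":-4,"y":-2,"z":0,"spin":0},{"x":0,"y":0,"z":0,"spin":0}]' 75
python3 -c "
from h import *
go((.574,-.151),.043,-45)"
```

```text
t: 19.5
eef_pos: [0.5708, -0.1496, 0.0994]
orientation: [[0.705, -0.709, -0.022], [-0.709, -0.705, 0.001], [-0.017, 0.015, -1.0]]
force: [0.9, -0.2, -0.3]
gripper_width: 0.0754
t 19.5 pos [ 0.571 -0.15   0.099] yaw -45.2 w 0.07542610935034953 | spin -0.003 then xyz mm [ 3. -1. 56.] F [ 0.9 -0.2 -0.3]
```

```bash
python3 -m handwheel '[{"x":2,"y":0,"z":20,"spin":0},{"x":0,"y":0,"z":20,"spin":0},{"x":0,"y":0,"z":10,"spin":0},{"x":0,"y":0,"z":2,"spin":0}]' 75
python3 -m handwheel '[{"x":0,"y":0,"z":0,"spin":0},{"x":0,"y":0,"z":0,"spin":0},{"x":0,"y":0,"z":0,"spin":0},{"x":0,"y":0,"z":0,"spin":0},{"x":0,"y":0,"z":0,"spin":0}]' 10
python3 -c "
from h import *
go(tw(0,-.01),.065,-45)"
```

```text
t: 19.9
eef_pos: [0.5732, -0.1565, 0.0463]
orientation: [[0.701, -0.713, -0.019], [-0.713, -0.702, -0.002], [-0.012, 0.015, -1.0]]
force: [-0.1, -0.0, -0.1]
gripper_width: 0.0754
t: 20.4
eef_pos: [0.5746, -0.1584, 0.0485]
orientation: [[0.7, -0.714, -0.016], [-0.714, -0.7, -0.003], [-0.009, 0.014, -1.0]]
force: [-0.0, -0.3, -2.6]
gripper_width: 0.0474
t 20.4 pos [ 0.575 -0.158  0.048] yaw -45.5 w 0.047447740537797205 | spin -0.01 then xyz mm [-33.  34. -17.] F [-0.  -0.3 -2.6]
```

```bash
python3 -m handwheel '[{"x":0,"y":0,"z":-20,"spin":0},{"x":-10,"y":10,"z":-4,"spin":0},{"x":-13,"y":13,"z":0,"spin":0},{"x":-8,"y":8,"z":0,"spin":0},{"x":-2,"y":2,"z":0,"spin":0},{"x":0,"y":0,"z":0,"spin":0}]' 10
python3 -c "
from h import *
go(tw(0,-.01),.048,-45)"
```

```text
t: 21.0
eef_pos: [0.527, -0.1575, 0.0742]
orientation: [[0.701, -0.713, -0.015], [-0.713, -0.701, -0.003], [-0.008, 0.013, -1.0]]
force: [0.4, -0.6, -1.3]
gripper_width: 0.048
t 21.0 pos [ 0.527 -0.157  0.074] yaw -45.5 w 0.04803819889053233 | spin -0.009 then xyz mm [ 2.  1. 26.] F [ 0.4 -0.6 -1.3]
```

```bash
python3 -m handwheel '[{"x":0,"y":0,"z":12,"spin":0},{"x":0,"y":0,"z":8,"spin":0},{"x":0,"y":0,"z":4,"spin":0},{"x":0,"y":0,"z":2,"spin":0}]' 10
python3 -m handwheel '[{"x":0,"y":0,"z":0,"spin":0},{"x":0,"y":0,"z":0,"spin":0},{"x":0,"y":0,"z":0,"spin":0},{"x":0,"y":0,"z":-25,"spin":0},{"x":0,"y":0,"z":-40,"spin":0},{"x":0,"y":0,"z":-40,"spin":0},{"x":0,"y":0,"z":-30,"spin":0},{"x":0,"y":0,"z":0,"spin":0}]' 70
python3 - <<'E'
from h import *
go(tw(0,.187),.16,-85.6)
a=snap('top','t3.png')[125:305,60:310,::-1];b=snap('side','s3.png')[180:400,80:340,::-1]
cv2.imwrite('pics/c3.png',np.hstack([cv2.resize(a,(444,320),interpolation=cv2.INTER_CUBIC),cv2.resize(b,(350,320))]))
E
```

```text
t: 21.4
eef_pos: [0.5287, -0.1574, 0.0469]
orientation: [[0.701, -0.713, -0.015], [-0.713, -0.701, -0.004], [-0.008, 0.013, -1.0]]
force: [-12.8, 2.0, 44.6]
gripper_width: 0.048
t: 22.2
eef_pos: [0.5318, -0.1562, 0.185]
orientation: [[0.702, -0.712, -0.016], [-0.712, -0.702, -0.002], [-0.009, 0.013, -1.0]]
force: [0.3, 0.7, -0.2]
gripper_width: 0.0699
t 22.2 pos [ 0.532 -0.156  0.185] yaw -45.4 w 0.06994994782186795 | spin 0.701 then xyz mm [-195.    4.   25.] F [ 0.3  0.7 -0.2]
```

View pics/c3.png

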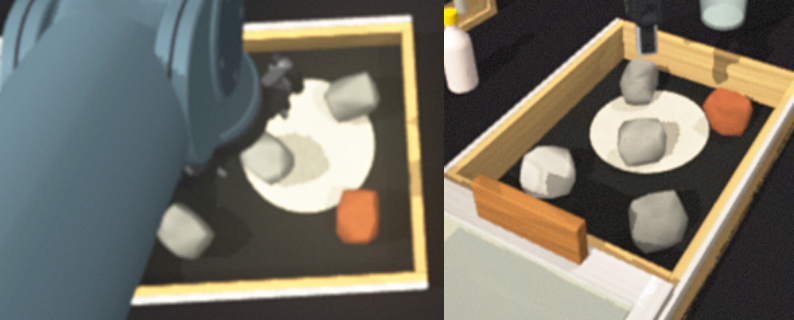

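```bash
python3 - <<'E'
from h import *
for n,u in [('dark',(258.2,179.6)),('orange',(261.6,246)),('mid',(210.3,215))]:
    print(n,wt(px2w('top',*u,.045)).round(3))
print('fin side',wt(px2w('side',143.9,319.6,.117)).round(3), 'fin top view',[wt(px2w('top',u,215,.117)).round(3) for u in (90,97,103)])
E
python3 -m handwheel '[{"x":0,"y":0,"z":0,"spin":0.14},{"x":0,"y":0,"z":0,"spin":0.14},{"x":0,"y":0,"z":0,"spin":0.14},{"x":0,"y":0,"z":0,"spin":0.14},{"x":0,"y":0,"z":0,"spin":0.14},{"x":-25,"y":0,"z":0,"spin":0},{"x":-45,"y":0,"z":0,"spin":0},{"x":-45,"y":0,"z":0,"spin":0},{"x":-42,"y":0,"z":0,"spin":0},{"x":-25,"y":0,"z":0,"spin":0},{"x":-12,"y":0,"z":0,"spin":0},{"x":0,"y":0,"z":0,"spin":0}]' 60
python3 -c "
from h import *
go(tw(0,.187),.11,-85.6);print(wt(bot.observe()['eef_pos']))"
```

```text
dark [ 0.064 -0.102]
orange [-0.065 -0.102]
mid [ 0.    -0.006]
fin side [-0.004  0.196] fin top view [array([0.001, 0.196]), array([0.001, 0.184]), array([0.   , 0.173])]
t: 23.5
eef_pos: [0.5075, 0.0428, 0.1616]
orientation: [[0.044, -0.998, -0.055], [-0.999, -0.044, -0.001], [-0.002, 0.055, -0.999]]
force: [-1.0, -0.4, -0.6]
gripper_width: 0.0602
t 23.5 pos [0.508 0.043 0.162] yaw -87.5 w 0.06023952693751603 | spin -0.033 then xyz mm [ 6. -5. 52.] F [-1.  -0.4 -0.6]
[-0.00461649  0.19270848]
```

All five rocks lie flat in their areas: corners at about (±.07, ±.09–.10), middle at (0,−.006). The fin is at tray y ≈ .186. Now gripping the fin.

```bash
python3 -m handwheel '[{"x":4,"y":0,"z":18,"spin":0},{"x":0,"y":0,"z":18,"spin":0},{"x":0,"y":0,"z":9,"spin":0},{"x":0,"y":0,"z":2,"spin":0}]' 60
python3 -m handwheel '[{"x":0,"y":0,"z":0,"spin":0},{"x":0,"y":0,"z":0,"spin":0},{"x":0,"y":0,"z":0,"spin":0},{"x":0,"y":0,"z":0,"spin":0},{"x":0,"y":0,"z":0,"spin":0},{"x":0,"y":0,"z":0,"spin":0},{"x":0,"y":0,"z":0,"spin":0}]' 5
python3 -c "
from h import *
go(tw(0,-.15),.11,-85.6);print(wt(bot.observe()['eef_pos']))"
```

```text
t: 23.9
eef_pos: [0.505, 0.0317, 0.1115]
orientation: [[0.038, -0.998, -0.057], [-0.999, -0.037, -0.005], [0.002, 0.057, -0.998]]
force: [0.4, -0.4, -0.1]
gripper_width: 0.0598
t: 24.6
eef_pos: [0.5055, 0.0309, 0.1124]
orientation: [[0.042, -0.998, -0.055], [-0.999, -0.042, -0.005], [0.003, 0.055, -0.998]]
force: [1.2, 0.1, -2.2]
gripper_width: 0.013
t 24.6 pos [0.506 0.031 0.112] yaw -87.6 w 0.01297047772420735 | spin -0.035 then xyz mm [331.  -8.   2.] F [ 1.2  0.1 -2.2]
[-0.00750792  0.18102626]
```

```bash
python3 -m handwheel '[{"x":15,"y":-0.5,"z":0,"spin":0},{"x":25,"y":-1,"z":0,"spin":0},{"x":30,"y":-1,"z":0,"spin":0},{"x":30,"y":-1,"z":0,"spin":0},{"x":30,"y":-1,"z":0,"spin":0},{"x":30,"y":-1,"z":0,"spin":0},{"x":30,"y":-1,"z":0,"spin":0},{"x":30,"y":-1,"z":0,"spin":0},{"x":20,"y":-1,"z":0,"spin":0},{"x":10,"y":0,"z":0,"spin":0}]' 5
python3 -c "
from h import *
go(tw(0,-.15),.11,-85.6);print(wt(bot.observe()['eef_pos']))"
```

```text
t: 25.6
eef_pos: [0.5242, -0.2185, 0.1125]
orientation: [[0.05, -0.997, -0.06], [-0.999, -0.051, 0.005], [-0.008, 0.06, -0.998]]
force: [2.2, 2.2, -3.5]
gripper_width: 0.0134
t 25.6 pos [ 0.524 -0.218  0.112] yaw -87.1 w 0.013394305133667376 | spin -0.027 then xyz mm [81. -8.  2.] F [ 2.2  2.2 -3.5]
[-0.00810723 -0.06905072]
```

```bash
python3 -m handwheel '[{"x":20,"y":-1,"z":0,"spin":0},{"x":20,"y":-1,"z":0,"spin":0},{"x":15,"y":0,"z":0,"spin":0},{"x":8,"y":0,"z":0,"spin":0},{"x":5,"y":0,"z":0,"spin":0}]' 5
python3 -m handwheel '[{"x":5,"y":0,"z":0,"spin":0},{"x":5,"y":0,"z":0,"spin":0}]' 5
python3 -c "
from h import *
go(tw(0,-.15),.11,-85.6);print(wt(bot.observe()['eef_pos']))"
```

```text
t: 26.1
eef_pos: [0.5294, -0.2864, 0.1124]
orientation: [[0.052, -0.997, -0.062], [-0.999, -0.053, 0.008], [-0.011, 0.061, -0.998]]
force: [0.1, 2.2, 0.7]
gripper_width: 0.0132
t: 26.3
eef_pos: [0.5301, -0.2958, 0.1125]
orientation: [[0.053, -0.997, -0.062], [-0.999, -0.054, 0.008], [-0.012, 0.062, -0.998]]
force: [0.5, 2.1, 1.5]
gripper_width: 0.0134
t 26.3 pos [ 0.53  -0.296  0.112] yaw -86.9 w 0.01341420128010078 | spin -0.023 then xyz mm [ 3. -8.  2.] F [0.5 2.1 1.5]
[-0.0082699 -0.1465647]
```

```bash
python3 -m handwheel '[{"x":4,"y":0,"z":0,"spin":0},{"x":4,"y":0,"z":0,"spin":0}]' 5
python3 -m handwheel '[{"x":4,"y":0,"z":0,"spin":0},{"x":4,"y":0,"z":0,"spin":0}]' 5
```

```text
t: 26.5
eef_pos: [0.5304, -0.2984, 0.1123]
orientation: [[0.056, -0.996, -0.065], [-0.998, -0.057, 0.016], [-0.02, 0.064, -0.998]]
force: [-4.5, 15.6, 9.9]
gripper_width: 0.013
t: 26.7
eef_pos: [0.5305, -0.2984, 0.1123]
orientation: [[0.061, -0.996, -0.07], [-0.998, -0.063, 0.026], [-0.031, 0.069, -0.997]]
force: [-3.7, 10.1, 7.5]
gripper_width: 0.0131
```

The cover hit the hard stop: contact force with no further motion. Releasing and lifting.

```bash
python3 -m handwheel '[{"x":0,"y":0,"z":0,"spin":0},{"x":0,"y":0,"z":0,"spin":0},{"x":0,"y":0,"z":0,"spin":0},{"x":0,"y":0,"z":0,"spin":0},{"x":0,"y":0,"z":-20,"spin":0},{"x":0,"y":0,"z":-40,"spin":0},{"x":0,"y":0,"z":-40,"spin":0},{"x":-30,"y":0,"z":-40,"spin":0},{"x":-45,"y":0,"z":-20,"spin":0},{"x":-45,"y":0,"z":0,"spin":0},{"x":-30,"y":0,"z":0,"spin":0},{"x":0,"y":0,"z":0,"spin":0}]' 50
python3 - <<'E'
from h import *
print(bot.observe()['force'])
a=snap('top','t4.png')[:,60:460,::-1];b=snap('side','s4.png')[150:400,80:420,::-1]
cv2.imwrite('pics/c4.png',np.hstack([cv2.resize(a,(400,420)),cv2.resize(b,(400,420))]))
E
```

```text
t: 27.9
eef_pos: [0.5329, -0.1538, 0.2826]
orientation: [[0.047, -0.997, -0.068], [-0.998, -0.049, 0.025], [-0.028, 0.067, -0.997]]
force: [0.6, -0.7, 0.4]
gripper_width: 0.05
[ 0.5627812  -0.73995442  0.41168768]
```

View pics/c4.png

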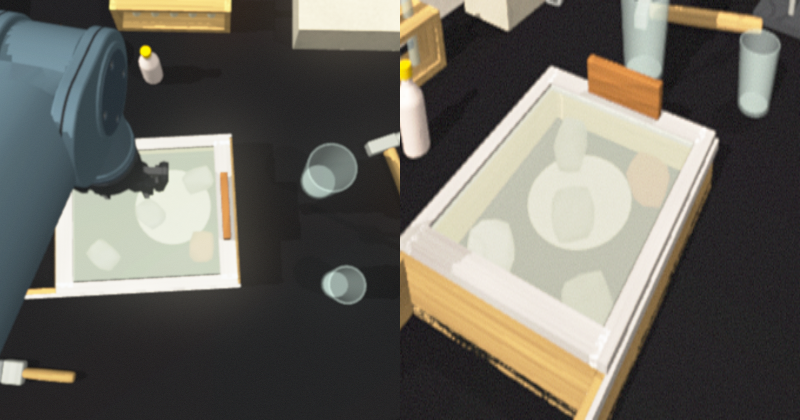

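The cover is shut with its frame flush over the box and the fin at the −y edge, (225,205) in the crop. The five rocks lie spread underneath, the beakers haven't moved, and the gripper is clear.

```bash
python3 -c "
from h import *
print(bot.sign_off())"
```

```text
the job is handed in; nothing more can be done
None
```

I picked the five rocks out of the heap one at a time, placed one in each corner and one in the middle, then gripped the fin and slid the cover shut. I handed the job in at about 28 s of the 72 s allowed; it reported no verdict.

**Rocks:** measured from the top camera while the cover was open, in tray coordinates, to within several mm. All lay flat, with centres more than 100 mm apart.

| Rock | x (mm) | y (mm) |
|---|---|---|
| white | 70 | 83 |
| grey | −72 | 86 |
| orange | −65 | −102 |
| dark grey | 64 | −102 |
| light grey (middle) | 0 | −6 |

**Cover:** it reached the hard stop, with 10–15 N of push and no further movement. The last pictures show the cover shut over five separate rocks. I did not measure the rocks again under the glass.

**Beakers and gripper:** both beakers look unmoved in the last top picture, checked by eye only. The gripper was clear, with about zero force.

**Disagreements and faults:**
- The two cameras and the arm's own readings disagreed by about 5–6 mm in y; I allowed for this.
- Two rocks were set down harder than intended, at about 80 N (grey) and 45 N (light grey) wrist force. Both are under the 120 N limit, and I do not believe the arm or gripper body touched anything.

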